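# Find a disc's high spot on a truing stand and brake it there

### The job

The round wooden disc on the truing stand sits off-centre. Turn it gently by its pegs to find its high spot, the place where its edge pushes the gauge needle furthest over, and stop it with that spot against the gauge's feeler; then push the wooden brake by its tab until its shoe bears on the drum, so that the disc can be marked there. Do not touch the gauge.

Things in the scene. Friction and masses are not known exactly. Their poses are not given: they have to be found in the camera images.
- stand: Fixed truing stand of two crossed brown timbers (335 x 100 x 14 mm along its x, 90 x 310 x 12 mm along its y), at some yaw on the table. Origin on the table under the vertical spindle; x points from the spindle to the gauge, y to the brake, z up. It carries the wheel (drum, disc, clamp with pegs), the gauge and the brake.
- spindle_top (a point): Top of the nut on the spindle, z 70 mm. Round the spindle, from below: aluminium drum (radius 70, z 20 to 37 mm); pale wooden disc (radius 95, z 37 to 51 mm), clamped with its centre 9 mm off the spindle in an unknown direction, so that its edge runs 86 to 104 mm out; flat steel clamp with four arms (top z 57 mm) and a centre boss (radius 20 mm) under the nut.
- wheel (a joint): Turn of drum, disc and pegs together, rad, counterclockwise positive seen from above, no stops. At 0 peg 1 stands 45 degrees counterclockwise from the stand's x. It says nothing of where the high spot is: that differs each time relative to the pegs. The bearing drags with 0.15 N m (2.5 N at a peg); the wheel stays where it is left.
- peg_1 (a point): Top of the first of four equal dark wooden pegs of 16 mm diameter, 90 degrees apart, 62 mm from the spindle, rising from the clamp arms (z 57 mm) to z 90 mm; each revolves freely on its own pin. Between neighbours 72 mm are clear, between a peg and the centre boss 34 mm.
- peg_2 (a point): Top of the second peg, 90 degrees counterclockwise from the first.
- peg_3 (a point): Top of the third peg.
- peg_4 (a point): Top of the fourth peg.
- gauge: Fixed feeler gauge at the stand's +x end. Origin at z 14 mm under its vertical pivot pin (114 mm along the stand's x, 36 mm along its y; top z 84 mm, its highest part). The lever's short arm ends in an upright steel feeler pin, 12 mm thick, which a light spring (about 1 N) holds on the disc's edge; the long arm is the needle over a white scale plate with black ticks. Not to be touched.
- needle (a joint): Angle of the gauge needle, rad; 0: along the stand's x. It grows (tip towards the stand's +y, the brake's side) as the disc's edge at the feeler stands further out. In one turn of the wheel it rises once and falls once, by about 0.55 rad in all, roughly as a cosine, and is highest at the high spot.
- needle_tip (a point): Tip of the needle, 98 mm from its pivot, at z 56 mm.
- brake (a joint): Travel of the brake towards the spindle (along the stand's -y), in m: starts between 0 and 0.006, its rubber-faced shoe bears on the drum at 0.025. It slides with about 3 N of friction and stays where it is left.
- brake_tab (a point): Middle of the top edge of the outer face of the brake's upright wooden tab (42 mm wide along the stand's x, 12 mm thick, top z 74 mm, free above z 36 mm). This face looks to the stand's +y and is pushed towards -y. At brake 0 it is 173 mm from the spindle; the timber below it (top z 12 mm) ends at 210 mm.

How it is judged:
On the way:
1. the high spot stands at the feeler and the wheel is at rest, the brake still off (value of joint needle above 0.26 rad and velocity of joint wheel between -0.1 and 0.1 rad/s and value of joint brake below 0.015 m), for 0.2 s.
At the end, for the whole second after the job is handed in: the wheel is at rest with the disc's high spot at the feeler (needle above 0.26 rad, which is within about 16 degrees of wheel turn of its highest reading), and the brake is home on the drum (travel above 22.5 mm) (value of joint needle above 0.26 rad and velocity of joint wheel between -0.03 and 0.03 rad/s and value of joint brake above 0.0225 m); the robot touches nothing.
It fails at once if the robot touches the gauge (contact force between gauge and the fingers above 0.5 N or contact force between gauge and the arm above 0.5 N).
It fails at once if the wheel is spun fast (over 4 rad/s) (velocity of joint wheel above 4 rad/s or velocity of joint wheel below -4 rad/s).
It also fails if it takes over 67 s, if anything falls off the work surface, if the arm or the gripper's body presses on something with over 40 N, if the wrist force passes 120 N, or if a joint passes its speed limit or range.

### The arm

A 6-joint arm with a two-finger parallel gripper is mounted at the origin on a cart in front of the work surface, level with it; the furniture and walls round the work are solid. World frame = base frame: x ahead of the robot, y to its left, z up, the work surface at z = 0. Lengths are in m, angles in rad, forces in N, time in s.
With the tool pointing down it reaches from about 0.35 to 0.975 m from the base axis. Payload 4.9 kg.
Tool frame: the origin (TCP) lies midway between the tips of the shut fingers; the grasp point (between the pads) lies 19 mm behind it; z points along the fingers, y is the direction in which the jaws open and shut (so a half turn about z gives the same grasp; the last joint's range is limited). The gripper opens to 85 mm and grips with 20 to 120 N. Pads are 22 mm wide; open, the fingers measure 114 mm over their backs; the gripper's body (76 mm by 85 mm) begins 54 mm behind the grasp point. The pads swing forward as they close: fully open they stand 13 mm farther back than shut.
Start: joints at [-1.36, 0.053, 1.613, -0, 1.476, -0.119], TCP at [0.202, -0.591, 0.231] pointing down, gripper open.
Joint ranges: [-3.01, 3.01], [-1.01, 2.22], [0.06, 2.58], [-1.02, 4.17], [0.09, 2.62], [-3.14, 3.14]. Speed limits (rad/s): [2.57, 2.57, 3.14, 3.14, 3.14, 3.14].

### API

Orientations are given as a rotation vector (axis times angle).
In Python, from station import ctrl gives the robot as it stands.
- The arm moves only by the tool drive_tool, never from a script. Its argument "moves" is one flat list of numbers, 7 for each row, row after row: the turn, a rotation vector about the world's x, y, z in degrees, then the shift along the world's x, y, z in m, then the closure, from 0 (fully open) to 1 (shut). A call has exactly 5 rows; each row shifts and turns the commanded pose from where the row before left it; what a row does not reach is not made up. A row lasts 1/8 s, in which the tool goes at most 62.5 mm and 10.7 degrees, less where a joint would pass 70% of its speed; a pose out of reach is approached as far as the arm can. A call is refused whole if a number of a shift passes 0.0625 or a number of a turn 10.7, either way. A call with a gripper value outside its range is refused whole. The fingers move at their own pace and stop on an object; "newtons" is the grip in N (left out, the last holds). Time passes only in rows, so rows that do not move let the fingers close, or fill a call up. It gives the time, the measured TCP pose, the force and the opening at its end, in the units of the state.
- ctrl.get_obs(): the state, without advancing time (a new reading comes with each control period).
- ctrl.get_image(name): name is "scene" or "top" or "wrist"; returns the picture (480x640x3 uint8, red, green, blue); there is no depth.
- ctrl.get_calibration(name): a dict with "fx", "fy", "cx", "cy" (pixels), "rvec" (rotation vector, rad) and "tvec" (3), from world to camera coordinates, as OpenCV has them; the wrist camera has in their place "T_tool_cam" (4x4, takes a point from camera to tool coordinates, whose origin is the TCP and whose axes are the flange's). Camera axes: x right, y down, z forward; pixel columns grow to the right and rows downward; lengths in m; the calibration is good to about 2 mm. A picture is of the moment at which its call begins: read the wrist's pose just before it. get_calibration takes no time and is no camera call.
- ctrl.finish_job(): hands the job in, once; it reports no verdict.
The state is a dict: "t": time; "q": joint angles; "dq": joint speeds; "effort": joint torques, N m; "tool_pos": TCP position; "tool_rot": TCP orientation; "contact_force": force on the tool from outside, world axes, zero at the start; "wrist_torque": the same for the moment, N m; "opening": finger opening in m.
Only numpy, scipy, OpenCV 4.12 (cv2) and the standard library are available. Lean on these libraries where they do the work, as an engineer would, in place of code of your own. Each camera call takes 0.05 s, during which the arm holds its last target.

## Working session

There is one attempt and no reset: what is moved stays moved. The work goes in short steps, Python scripts to look and compute and a tool call to move; the robot and the scene stay as the last step left them, time stands still between calls to the robot, and variables do not carry over. Pictures are saved under pics/ and viewed, and the job is handed in when it is done.

Besides the shell and the picture viewer there is one more tool, called after "Request:" as a command line: name --argument value ..., lists and objects as JSON in quotes. drive_tool: Moves the arm, as the interface text tells. Its arguments: {"type":"object","properties":{"moves":{"type":"array","items":{"type":"number"}},"newtons":{"type":"number"}},"required":["moves"]}

```bash
ls; mkdir -p pics
python3 - <<'E'
from station import ctrl
import cv2,json
o=ctrl.get_obs();print(o)
for n in("scene","top"):
    cv2.imwrite(f"pics/{n}0.png",ctrl.get_image(n)[:,:,::-1]);print(n,ctrl.get_calibration(n))
print(ctrl.get_calibration("wrist"))
E
```

```text
pics
{'t': 0.0, 'q': array([-1.36000133e+00,  5.33382814e-02,  1.61427419e+00,  1.90297185e-05,
        1.47600703e+00, -1.18998645e-01]), 'dq': array([-0.0001624 , -0.00191059,  0.00133857,  0.00066353,  0.00151928,
        0.00131406]), 'effort': array([-9.90602825e-05, -3.93684483e+01, -3.70180428e+01, -1.92738248e-04,
        7.05634229e-03,  7.72820794e-07]), 'tool_pos': array([ 0.20228137, -0.59070975,  0.23008637]), 'tool_rot': array([-3.09698024e+00, -5.15358855e-01,  1.16279556e-04]), 'contact_force': array([-0.11918307, -0.05628929,  0.18091763]), 'wrist_torque': array([-0.01410722,  0.01155792, -0.04778548]), 'opening': 0.08552602732890181}
scene {'fx': 499.5469199694234, 'fy': 499.5469199694234, 'cx': 318.30241409739017, 'cy': 241.92803034757114, 'rvec': array([ 0.64049741, -2.57292083,  1.21560049]), 'tvec': array([0.4453609 , 0.35490552, 0.56497762])}
top {'fx': 481.0312335451835, 'fy': 481.0312335451835, 'cx': 324.17688038302845, 'cy': 246.01106555383004, 'rvec': array([ 2.13487488, -2.18293522,  0.07785694]), 'tvec': array([-0.17535485,  0.60476584,  0.86511551])}
{'fx': 399.56458344983304, 'fy': 399.56458344983304, 'cx': 316.8329186170218, 'cy': 247.62355698763753, 'T_tool_cam': array([[ 8.64887052e-04, -9.47142475e-01, -3.20812070e-01,
         8.34940753e-02],
       [ 9.99999567e-01,  9.29283189e-04, -4.76194743e-05,
         7.57266574e-04],
       [ 3.43227690e-04, -3.20811890e-01,  9.47142869e-01,
        -1.44498689e-01],
       [ 0.00000000e+00,  0.00000000e+00,  0.00000000e+00,
         1.00000000e+00]])}
```

View pics/scene0.png

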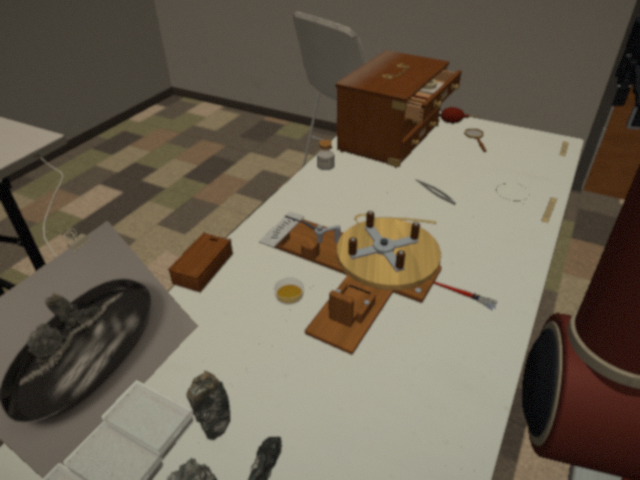

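View pics/top0.png

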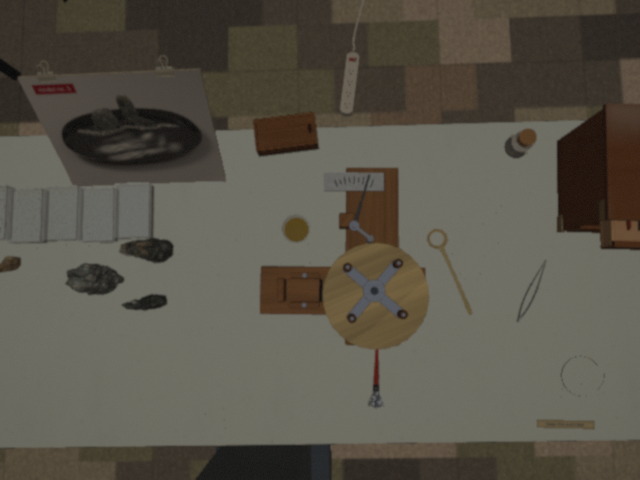

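```bash
cat > h.py <<'E'
import numpy as np,cv2
from station import ctrl
def cal(n):
    c=ctrl.get_calibration(n);K=np.array([[c['fx'],0,c['cx']],[0,c['fy'],c['cy']],[0,0,1]]);R=cv2.Rodrigues(np.array(c['rvec']))[0];return K,R,np.array(c['tvec'])
def p2w(uv,z,n="top"):
    K,R,t=cal(n);uv=np.atleast_2d(uv).astype(float);d=np.linalg.solve(K,np.c_[uv,np.ones(len(uv))].T);d=(R.T@d).T;c=-R.T@t
    return c+d*((z-c[2])/d[:,2])[:,None]
def w2p(P,n="top"):
    K,R,t=cal(n);q=(K@(R@np.atleast_2d(P).T+t[:,None])).T;return q[:,:2]/q[:,2:]
E
python3 - <<'E'
from h import *
im=cv2.imread("pics/top0.png")
cv2.imwrite("pics/topz.png",cv2.resize(im[155:355,250:440],None,fx=3,fy=3,interpolation=cv2.INTER_CUBIC))
K,R,t=cal("top");print(-R.T@t)
print(p2w([[374.5,291]],.07),p2w([[261,290]],.012))
E
```

```text
[ 0.51340467 -0.21067415  0.91484859]
[[ 0.51558876 -0.27597252  0.07      ]] [[ 0.52208211 -0.06810838  0.012     ]]
```

View pics/topz.png

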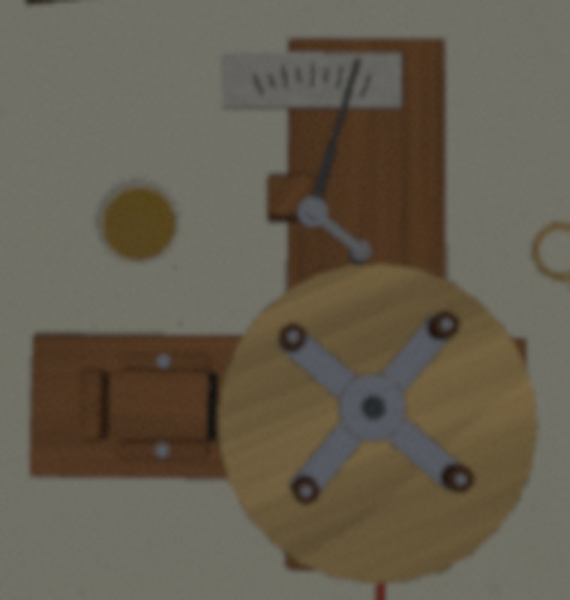

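```bash
cat >> h.py <<'E'
def disc(im):
    hsv=cv2.cvtColor(im,cv2.COLOR_BGR2HSV);m=cv2.inRange(hsv,(14,75,70),(30,255,255))
    m[:230]=0;m[360:]=0;m[:,:310]=0;m[:,440:]=0
    m=cv2.morphologyEx(m,cv2.MORPH_CLOSE,np.ones((3,3)))
    c=max(cv2.findContours(m,0,2)[0],key=cv2.contourArea);h=cv2.convexHull(c)[:,0]
    P=p2w(h,.051);A=np.c_[2*P[:,:2],np.ones(len(P))];s=np.linalg.lstsq(A,(P[:,:2]**2).sum(1),rcond=None)[0]
    return s[:2],np.sqrt(s[2]+s[:2]@s[:2]),m
E
python3 - <<'E'
from h import *
im=cv2.imread("pics/top0.png")
z=lambda x,y:[250+(x-1)/3,155+(y-1)/3]
c,r,m=disc(im);print("disc",c,r)
pg=p2w([z(293,337),z(306,489),z(459,479),z(444,325)],.09);print(pg,pg.mean(0));
s=p2w([z(373,407)],.07)[0];print("spindle",s)
v=pg-pg.mean(0);print(np.degrees(np.arctan2(v[:,1],v[:,0])),np.hypot(v[:,0],v[:,1]))
b=p2w([z(33,334),z(31,475),z(31,405)],.012);print("timber end",b)
g=p2w([z(313,211)],.084);print("pivot",g, g-s)
n=p2w([z(357,62)],.056);print("tip",n)
t=p2w([z(82,370),z(80,438),z(103,372),z(103,438)],.074);print("tab",t)
x=p2w([z(289,39),z(444,39)],.014);print(x)
cv2.imwrite("pics/m.png",m)
E
```

```text
disc [ 0.52257338 -0.26668273] 0.10961533568345515
[[ 0.55745593 -0.22925982  0.09      ]
 [ 0.47133383 -0.23439729  0.09      ]
 [ 0.4752289  -0.32075292  0.09      ]
 [ 0.56237309 -0.31543494  0.09      ]] [ 0.51659794 -0.27496124  0.09      ]
spindle [ 0.51676472 -0.27513847  0.07      ]
[  48.20264241  138.13452425 -132.09523642  -41.48262913] [0.06130249 0.06078054 0.06171122 0.06110225]
timber end [[ 0.56716383 -0.06784387  0.012     ]
 [ 0.47933812 -0.06588606  0.012     ]
 [ 0.52274488 -0.06623001  0.012     ]]
pivot [[ 0.63063548 -0.24286044  0.084     ]] [[0.11387075 0.03227803 0.014     ]]
tip [[ 0.7249162  -0.27299505  0.056     ]]
tab [[ 0.54180909 -0.10617387  0.074     ]
 [ 0.50241139 -0.10456032  0.074     ]
 [ 0.54037736 -0.11843924  0.074     ]
 [ 0.50213636 -0.1179494   0.074     ]]
[[ 0.75137586 -0.23329518  0.014     ]
 [ 0.74861956 -0.33159056  0.014     ]]
```

Run:
```python
import cv2
im=cv2.imread("pics/scene0.png")
cv2.imwrite("pics/scz.png",cv2.resize(im[200:360,250:450],None,fx=4,fy=3.75,interpolation=cv2.INTER_CUBIC))
```

```text
(no output)
```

View pics/scz.png

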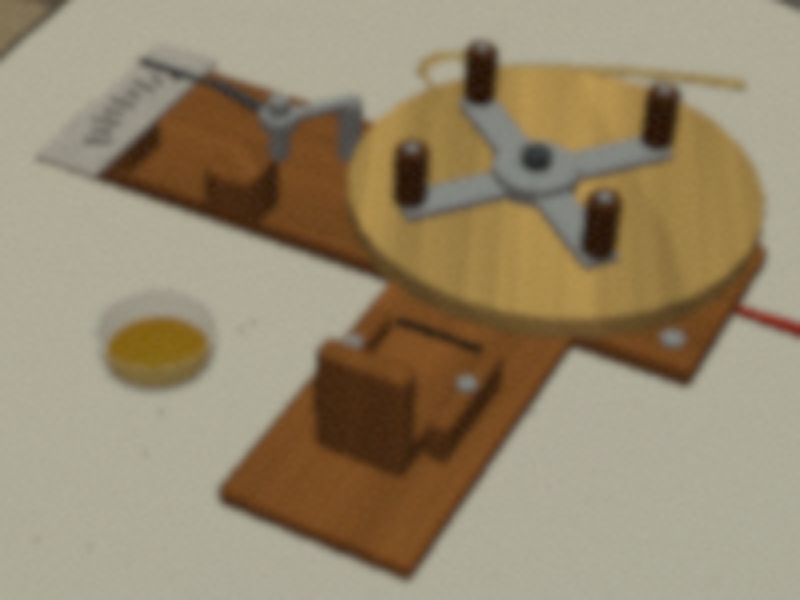

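View pics/m.png

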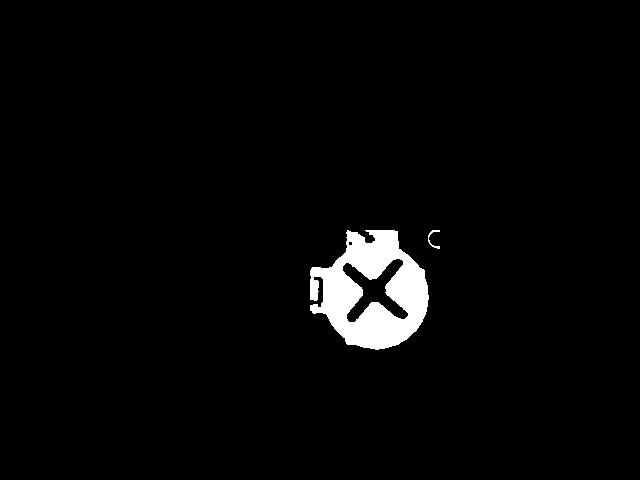

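```bash
sed -i 's/(14,75,70)/(14,60,93)/' h.py
python3 - <<'E'
from h import *
im=cv2.imread("pics/top0.png")
hsv=cv2.cvtColor(im,cv2.COLOR_BGR2HSV)
print(hsv[320,375],hsv[300,400],hsv[220,380],hsv[275,320],hsv[300,340])
c,r,m=disc(im);s=np.array([.5167,-.2750]);d=c-s
print("disc",c,r,"off",d,np.hypot(*d),np.degrees(np.arctan2(d[1],d[0])))
cv2.imwrite("pics/m2.png",m[220:360,300:450])
E
```

```text
[ 19 110  97] [ 19 112 105] [ 13 146  75] [ 13 147  71] [ 19 107 107]
disc [ 0.50812041 -0.27883735] 0.09413883636249294 off [-0.00857959 -0.00383735] 0.009398643719176581 -155.90271684008684
```

View pics/m2.png

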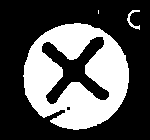

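Run:
```python
from h import *
print(p2w([[370,239]],.06))
s=np.array([.5167,-.275]);r=.062
a=np.radians(np.arange(93,290,8));P=s+r*np.c_[np.cos(a),np.sin(a)]
d=np.round(np.diff(P,axis=0),4)
for i in range(len(d)):print(int(np.degrees(a[i+1])+.5),d[i],P[i+1].round(4))
print(P[0])
```

```text
[[ 0.6081198  -0.27161146  0.06      ]]
101 [-0.0086 -0.0011] [ 0.5049 -0.2141]
109 [-0.0084 -0.0022] [ 0.4965 -0.2164]
117 [-0.008  -0.0034] [ 0.4886 -0.2198]
125 [-0.0074 -0.0045] [ 0.4811 -0.2242]
133 [-0.0067 -0.0054] [ 0.4744 -0.2297]
141 [-0.0059 -0.0063] [ 0.4685 -0.236 ]
149 [-0.005  -0.0071] [ 0.4636 -0.2431]
157 [-0.0039 -0.0077] [ 0.4596 -0.2508]
165 [-0.0028 -0.0082] [ 0.4568 -0.259 ]
173 [-0.0017 -0.0085] [ 0.4552 -0.2674]
181 [-0.0005 -0.0086] [ 0.4547 -0.2761]
189 [ 0.0008 -0.0086] [ 0.4555 -0.2847]
197 [ 0.0019 -0.0084] [ 0.4574 -0.2931]
205 [ 0.0031 -0.0081] [ 0.4605 -0.3012]
213 [ 0.0042 -0.0076] [ 0.4647 -0.3088]
221 [ 0.0052 -0.0069] [ 0.4699 -0.3157]
229 [ 0.0061 -0.0061] [ 0.476  -0.3218]
237 [ 0.0069 -0.0052] [ 0.4829 -0.327 ]
245 [ 0.0076 -0.0042] [ 0.4905 -0.3312]
253 [ 0.0081 -0.0031] [ 0.4986 -0.3343]
261 [ 0.0084 -0.0019] [ 0.507  -0.3362]
269 [ 0.0086 -0.0008] [ 0.5156 -0.337 ]
277 [0.0086 0.0005] [ 0.5243 -0.3365]
285 [0.0085 0.0017] [ 0.5327 -0.3349]
[ 0.51345517 -0.21308497]
```

Request:
drive_tool --moves '[0,0,0,0.0312,0.0378,0,1,0,0,0,0.0312,0.0378,0,1,0,0,0,0.0312,0.0378,0,1,0,0,0,0.0312,0.0378,0,1,0,0,0,0.0312,0.0378,0,1]' --newtons 40

```text
t: 0.72
tool_pos: [0.3591, -0.4007, 0.2308]
tool_rot: [-3.098, -0.515, 0.0]
contact_force: [0.2, -0.2, 0.0]
opening: -0.0002
```

Request:
drive_tool --moves '[0,0,0,0.0312,0.0378,0,1,0,0,0,0.0312,0.0378,0,1,0,0,0,0.0312,0.0378,0,1,0,0,0,0.0312,0.0378,0,1,0,0,0,0.0312,0.0378,0,1]'

```text
t: 1.35
tool_pos: [0.515, -0.2118, 0.2308]
tool_rot: [-3.099, -0.516, 0.001]
contact_force: [-0.3, 0.1, 0.5]
opening: 0.0001
```

Request:
drive_tool --moves '[0,0,0,-0.0015,-0.0013,-0.05,1,0,0,0,0,0,-0.05,1,0,0,0,0,0,-0.04,1,0,0,0,0,0,-0.022,1,0,0,0,0,0,0,1]'

```text
t: 1.98
tool_pos: [0.5109, -0.2134, 0.0665]
tool_rot: [-3.095, -0.515, 0.007]
contact_force: [0.2, -0.1, 0.2]
opening: -0.0002
```

```bash
cat > snap.py <<'E'
import sys
from h import *
k=sys.argv[1];o=ctrl.get_obs();print(o['t'],o['tool_pos'].round(4),o['contact_force'].round(1))
a=ctrl.get_image("scene")[:,:,::-1];b=ctrl.get_image("top")[:,:,::-1]
a=cv2.resize(a[160:370,240:460],(400,382));b=cv2.resize(b[155:355,240:440],(400,400))
c=np.zeros((400,800,3),np.uint8);c[:382,:400]=a;c[:,400:]=b;cv2.imwrite(f"pics/{k}.png",c)
E
python3 snap.py s1
```

```text
1.975 [ 0.5109 -0.2134  0.0665] [ 0.2 -0.1  0.2]
```

View pics/s1.png

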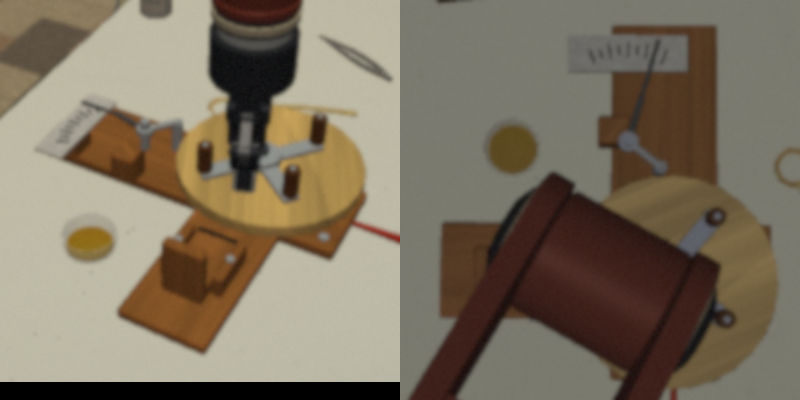

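Fingers stand between two pegs, with the gauge still visible from above (tip at about (658,42) in the composite). Now I push along the arc.

Request:
drive_tool --moves '[0,0,0,-0.0086,-0.0011,0,1,0,0,0,-0.0084,-0.0022,0,1,0,0,0,-0.008,-0.0034,0,1,0,0,0,-0.0074,-0.0045,0,1,0,0,0,-0.0067,-0.0054,0,1]'

```text
t: 2.7
tool_pos: [0.4737, -0.2311, 0.0697]
tool_rot: [-3.098, -0.515, -0.001]
contact_force: [2.2, 2.7, 1.4]
opening: -0.0002
```

Request:
drive_tool --moves '[0,0,0,-0.0059,-0.0063,0,1,0,0,0,-0.005,-0.0071,0,1,0,0,0,-0.0039,-0.0077,0,1,0,0,0,-0.0028,-0.0082,0,1,0,0,0,-0.0017,-0.0085,0,1]'

```text
t: 3.32
tool_pos: [0.4537, -0.2694, 0.0691]
tool_rot: [-3.098, -0.516, 0.002]
contact_force: [-1.4, 4.5, 2.8]
opening: -0.0002
```

```bash
python3 snap.py s2
```

```text
3.325 [ 0.4537 -0.2694  0.0691] [-1.4  4.5  2.8]
```

View pics/s2.png

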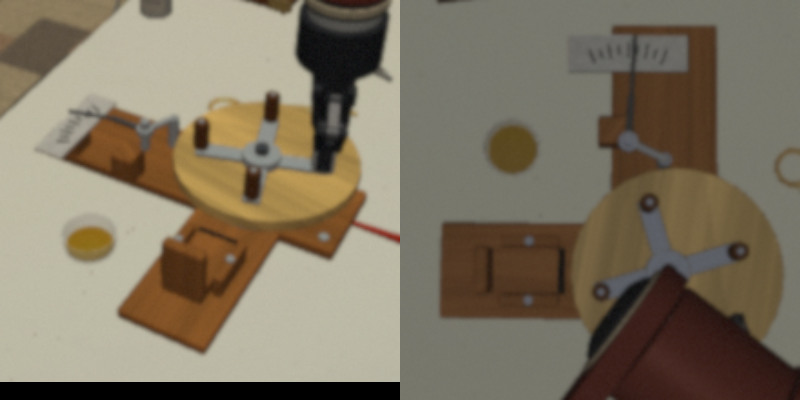

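The needle has risen to about the middle (tip at (635,36)), as predicted. I continue.

Request:
drive_tool --moves '[0,0,0,-0.0005,-0.0086,0,1,0,0,0,0.0008,-0.0086,0,1,0,0,0,0.0019,-0.0084,0,1,0,0,0,0.0031,-0.0081,0,1,0,0,0,0.0042,-0.0076,0,1]'

```text
t: 4.05
tool_pos: [0.4637, -0.311, 0.0689]
tool_rot: [3.099, 0.516, -0.002]
contact_force: [-3.0, 2.4, -1.0]
opening: -0.0001
```

Request:
drive_tool --moves '[0,0,0,0.0052,-0.0069,0,1,0,0,0,0.0061,-0.0061,0,1,0,0,0,0.0069,-0.0052,0,1,0,0,0,0.0076,-0.0042,0,1,0,0,0,0.0081,-0.0031,0,1]'

```text
t: 4.68
tool_pos: [0.4983, -0.3362, 0.0691]
tool_rot: [3.098, 0.516, -0.001]
contact_force: [-3.5, -0.1, -1.6]
opening: 0.0002
```

```bash
python3 snap.py s3
python3 - <<'E'
from h import *
im=ctrl.get_image("top")[:,:,::-1].copy();cv2.imwrite("pics/top3.png",im)
cv2.imwrite("pics/t3z.png",cv2.resize(im[155:355,250:440],None,fx=3,fy=3,interpolation=cv2.INTER_CUBIC))
E
```

```text
4.675 [ 0.4983 -0.3362  0.0691] [-3.5 -0.1 -1.6]
```

View pics/t3z.png

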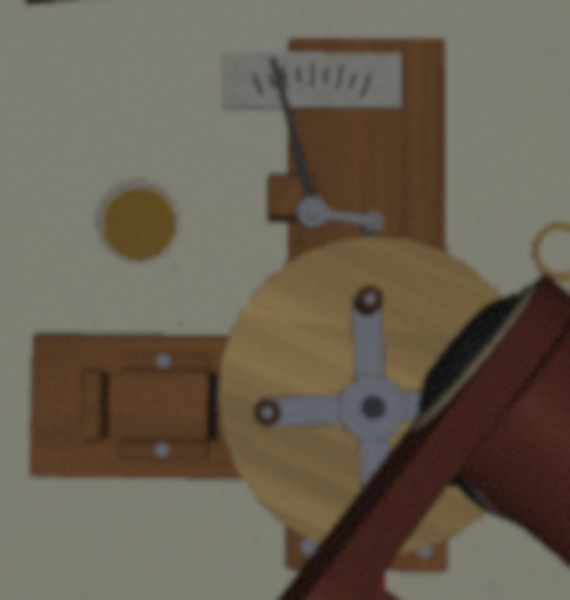

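```bash
cat >> h.py <<'E'
def needle(tip,piv=(313,211)):
    z=lambda p:[250+(p[0]-1)/3,155+(p[1]-1)/3]
    a=p2w([z(tip)],.056)[0];b=p2w([z(piv)],.084)[0];return np.arctan2(a[1]-b[1],a[0]-b[0])+np.radians(1.7)
E
python3 - <<'E'
from h import *
print(needle((357,62)),needle((273,60)))
im=cv2.imread("pics/top3.png")
z=lambda x,y:[250+(x-1)/3,155+(y-1)/3]
s=p2w([z(373,407)],.07)[0]
pg=p2w([z(369,299),z(267,412)],.09)-s;print(np.degrees(np.arctan2(pg[:,1],pg[:,0])))
print(p2w([z(373,222)],.06)-s)
E
```

```text
-0.2796934604089283 0.23950304690032226
[ 1.77124139 91.52224234]
[[ 0.10976195 -0.00416684 -0.01      ]]
```

Needle reads about 0.24 rad, and geometry puts the peak about 20° further on.

Request:
drive_tool --moves '[0,0,0,0.0084,-0.0019,0,1,0,0,0,0.0086,-0.0008,0,1,0,0,0,0.0043,0,0,1,0,0,0,0,0,0,1,0,0,0,0,0,0,1]'

```text
t: 5.45
tool_pos: [0.5196, -0.3381, 0.0692]
tool_rot: [-3.099, -0.516, -0.002]
contact_force: [0.4, 0.4, 0.2]
opening: -0.0001
```

Run:
```python
from h import *
im=ctrl.get_image("top")[:,:,::-1].copy();cv2.imwrite("pics/top4.png",im)
cv2.imwrite("pics/t4z.png",cv2.resize(im[155:355,250:440],None,fx=3,fy=3,interpolation=cv2.INTER_CUBIC))
```

```text
(no output)
```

View pics/t4z.png

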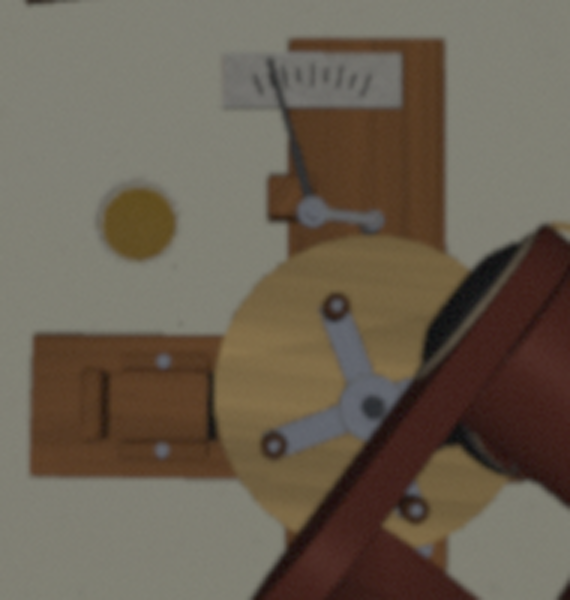

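Request:
drive_tool --moves '[0,0,0,-0.008,0,0,1,0,0,0,0,0,0.05,1,0,0,0,0,0,0.05,1,0,0,0,-0.03,-0.05,0.03,1,0,0,0,-0.03,-0.05,0,1]'

```text
t: 6.12
tool_pos: [0.4533, -0.4381, 0.2025]
tool_rot: [3.092, 0.518, 0.006]
contact_force: [0.0, -0.3, -1.0]
opening: 0.0002
```

Request:
drive_tool --moves '[0,0,0,-0.03,-0.05,0,1,0,0,0,-0.03,-0.05,0,1,0,0,0,-0.03,-0.05,0,1,0,0,0,0,0,0,1,0,0,0,0,0,0,1]'

```text
t: 6.75
tool_pos: [0.3624, -0.5856, 0.1975]
tool_rot: [-3.098, -0.515, -0.001]
contact_force: [-0.1, 0.1, 0.0]
opening: -0.0
```

Run:
```python
from h import *
ims=[ctrl.get_image("top")[:,:,::-1].astype(float) for _ in range(4)]
im=np.mean(ims,0).astype(np.uint8);cv2.imwrite("pics/top5.png",im)
cv2.imwrite("pics/t5z.png",cv2.resize(im[155:355,250:440],None,fx=3,fy=3,interpolation=cv2.INTER_CUBIC))
c,r,m=disc(im);s=np.array([.5167,-.2750]);d=c-s
print("disc",c,r,"off",d,np.hypot(*d),np.degrees(np.arctan2(d[1],d[0])))
cv2.imwrite("pics/m5.png",m[220:360,300:450])
```

```text
disc [ 0.52542108 -0.27652605] 0.09398169907409165 off [ 0.00872108 -0.00152605] 0.008853586086828303 -9.925373909134349
```

View pics/t5z.png

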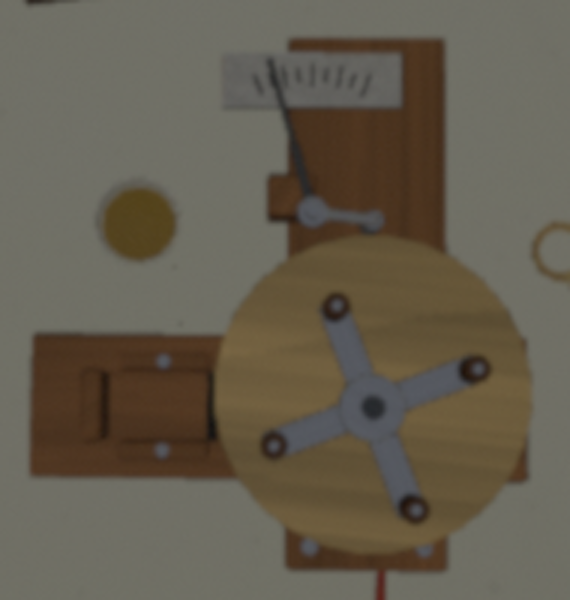

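View pics/m5.png

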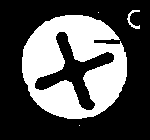

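Request:
drive_tool --moves '[0,0,0,0.0298,0.0495,0,1,0,0,0,0.0298,0.0495,0,1,0,0,0,0.0298,0.0495,0,1,0,0,0,0.0298,0.0495,0,1,0,0,0,0.0298,0.0495,0,1]'

```text
t: 7.58
tool_pos: [0.5128, -0.3359, 0.1983]
tool_rot: [3.098, 0.518, 0.001]
contact_force: [1.2, -0.8, 0.2]
opening: 0.0002
```

Request:
drive_tool --moves '[0,0,0,0,0,-0.05,1,0,0,0,0,0,-0.05,1,0,0,0,0,0,-0.028,1,0,0,0,0.0075,0.0005,0,1,0,0,0,0.0075,0.0005,0,1]'

```text
t: 8.2
tool_pos: [0.5269, -0.3377, 0.0708]
tool_rot: [3.098, 0.517, -0.002]
contact_force: [-4.0, -1.7, -2.4]
opening: 0.0
```

Request:
drive_tool --moves '[0,0,0,0,0,0,1,0,0,0,-0.008,0,0,1,0,0,0,0,0,0.05,1,0,0,0,0,0,0.05,1,0,0,0,0,0,0.04,1]'

```text
t: 8.82
tool_pos: [0.519, -0.3382, 0.2138]
tool_rot: [3.096, 0.515, 0.005]
contact_force: [-0.5, -0.1, -0.6]
opening: -0.0
```

Run:
```python
from h import *
ims=[ctrl.get_image("top")[:,:,::-1].astype(float) for _ in range(4)]
im=np.mean(ims,0).astype(np.uint8);cv2.imwrite("pics/top6.png",im)
cv2.imwrite("pics/t6z.png",cv2.resize(im[155:355,250:440],None,fx=3,fy=3,interpolation=cv2.INTER_CUBIC))
```

```text
(no output)
```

View pics/t6z.png

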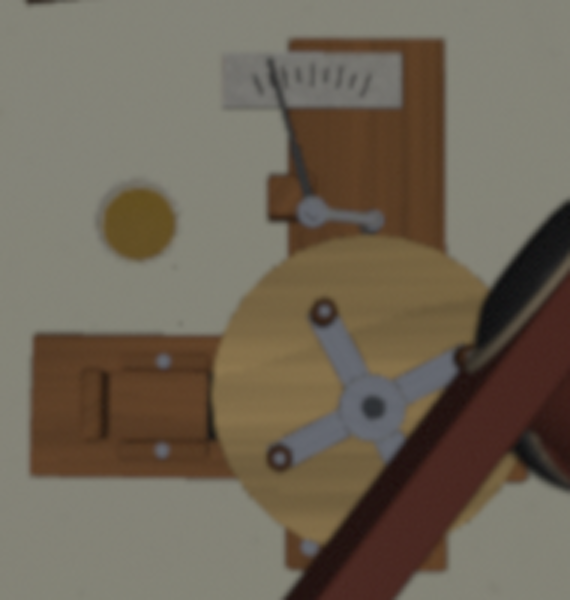

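Run:
```python
from h import *
from scipy.optimize import least_squares
s2=cv2.resize(cv2.imread("pics/s2.png")[:,400:],(200,200),interpolation=cv2.INTER_AREA)
ref=cv2.imread("pics/top0.png");full=ref.copy();full[155:355,240:440]=s2
z=lambda x,y:[250+(x-1)/3,155+(y-1)/3]; z2=lambda x,y:[240+(x-400)/2,155+y/2]
I={0:ref,2:full,3:cv2.imread("pics/top3.png"),5:cv2.imread("pics/top5.png"),6:cv2.imread("pics/top6.png")}
peg={0:z(293,337),2:z2(601,292),3:z(267,412),5:z(274,445),6:z(279.5,458)}
s=p2w([z(373,407)],.07)[0];ph=[];nd=[]
piv=p2w([z(313,211)],.084)[0]
K=list(I.keys())
for k in K:
    v=p2w([peg[k]],.09)[0]-s;p=np.degrees(np.arctan2(v[1],v[0]))-48.2;ph.append(p)
    g=cv2.cvtColor(I[k],cv2.COLOR_BGR2GRAY).astype(float)
    # search the angle whose projected ray is darkest relative to its flanks
    best=[]
    for a in np.arange(-.4,.4,.004):
        w=a-np.radians(1.7);L=np.linspace(.045,.095,60)
        P=lambda off:np.c_[piv[0]+L*np.cos(w)-off*np.sin(w),piv[1]+L*np.sin(w)+off*np.cos(w),np.full(60,.056)]
        f=lambda off:cv2.remap(g.astype(np.float32),*[q.astype(np.float32)[None] for q in w2p(P(off)).T],cv2.INTER_LINEAR).ravel()
        best.append((f(0)-.5*f(.005)-.5*f(-.005)).mean())
    b=np.array(best);i=b.argmin();c=np.polyfit([-1,0,1],b[i-1:i+2],2);A=-.4+.004*(i-c[1]/2/c[0]);nd.append(A);print(k,round(p,1),round(A,4))
ph=np.radians(ph);nd=np.array(nd)
r=least_squares(lambda x:x[0]*np.cos(ph-x[1])+x[2]-nd,[.275,2.7,0]);print(r.x,np.degrees(r.x[1]),r.fun)
r=least_squares(lambda x:.275*np.cos(ph-x[0])+x[1]-nd,[2.7,0]);print(r.x,np.degrees(r.x[0]),r.fun)
```

```text
0 0.2 -0.2777
2 57.8 -0.0666
3 43.3 0.2259
5 61.1 0.2543Traceback (most recent call last):
  File "<stdin>", line 20, in <module>
  File "<stdin>", line 19, in <lambda>
  File "h.py", line 9, in w2p
    K,R,t=cal(n);q=(K@(R@np.atleast_2d(P).T+t[:,None])).T;return q[:,:2]/q[:,2:]
          ~~~^^^
  File "h.py", line 4, in cal
    c=ctrl.get_calibration(n);K=np.array([[c['fx'],0,c['cx']],[0,c['fy'],c['cy']],[0,0,1]]);R=cv2.Rodrigues(np.array(c['rvec']))[0];return K,R,np.array(c['tvec'])
ValueError: time passes only in moves, steps and waits
```

```bash
sed -i 's/^def cal/import functools\n@functools.lru_cache\ndef cal/' h.py
python3 - <<'E'
from h import *
from scipy.optimize import least_squares
s2=cv2.resize(cv2.imread("pics/s2.png")[:,400:],(200,200),interpolation=cv2.INTER_AREA)
ref=cv2.imread("pics/top0.png");full=ref.copy();full[155:355,240:440]=s2
z=lambda x,y:[250+(x-1)/3,155+(y-1)/3]; z2=lambda x,y:[240+(x-400)/2,155+y/2]
I={0:ref,2:full,3:cv2.imread("pics/top3.png"),5:cv2.imread("pics/top5.png"),6:cv2.imread("pics/top6.png")}
peg={0:z(293,337),2:z2(601,292),3:z(267,412),5:z(274,445),6:z(279.5,458)}
add={0:0,2:0,3:90,5:90,6:90}
s=p2w([z(373,407)],.07)[0];ph=[];nd=[]
piv=p2w([z(313,211)],.084)[0]
for k in I:
    v=p2w([peg[k]],.09)[0]-s;p=np.degrees(np.arctan2(v[1],v[0]))-48.2+add[k];ph.append(p)
    g=cv2.cvtColor(I[k],cv2.COLOR_BGR2GRAY).astype(np.float32)
    best=[]
    for a in np.arange(-.4,.4,.004):
        w=a-np.radians(1.7);L=np.linspace(.045,.095,60)
        P=lambda off:np.c_[piv[0]+L*np.cos(w)-off*np.sin(w),piv[1]+L*np.sin(w)+off*np.cos(w),np.full(60,.056)]
        f=lambda off:cv2.remap(g,*[q.astype(np.float32)[None] for q in w2p(P(off)).T],cv2.INTER_LINEAR).ravel()
        best.append((f(0)-.5*f(.005)-.5*f(-.005)).mean())
    b=np.array(best);i=b.argmin();c=np.polyfit([-1,0,1],b[i-1:i+2],2);A=-.4+.004*(i-c[1]/2/c[0]);nd.append(A);print(k,round(p,1),round(A,4))
ph=np.radians(ph);nd=np.array(nd)
r=least_squares(lambda x:x[0]*np.cos(ph-x[1])+x[2]-nd,[.275,2.7,0]);print(r.x,np.degrees(r.x[1]),r.fun)
r=least_squares(lambda x:.275*np.cos(ph-x[0])+x[1]-nd,[2.7,0]);print(r.x,np.degrees(r.x[0]),r.fun)
E
```

```text
0 0.2 -0.2777
2 57.8 -0.0666
3 133.3 0.2259
5 151.1 0.2543
6 158.4 0.254
[ 0.27605134  2.74646828 -0.0225197 ] 157.36104104445616 [ 0.00081156 -0.00160353  0.0037372  -0.00242981 -0.00051543]
[ 2.75113575 -0.02165511] 157.62846751663815 [ 0.00214882 -0.00183042  0.00311604 -0.00275377 -0.00068066]
```

Request:
drive_tool --moves '[0,0,-10.3,0.0005,0.05,0,1,0,0,-10.3,0.0005,0.055,0,1,0,0,0,0.0005,0.06,0,1,0,0,0,0.0005,0.06,0,1,0,0,0,0,0.055,0,1]'

```text
t: 9.65
tool_pos: [0.5193, -0.0555, 0.208]
tool_rot: [-3.14, 0.047, 0.004]
contact_force: [1.4, 0.2, 0.2]
opening: -0.0001
```

Request:
drive_tool --moves '[0,0,0,0,0,-0.05,1,0,0,0,0,0,-0.05,1,0,0,0,0,0,-0.04,1,0,0,0,0,0,-0.02,1,0,0,0,0,0,0,1]'

```text
t: 10.28
tool_pos: [0.5175, -0.0569, 0.0463]
tool_rot: [-3.139, 0.047, 0.011]
contact_force: [0.4, -0.1, -0.4]
opening: 0.0
```

```bash
python3 snap.py s7
```

```text
10.275 [ 0.5175 -0.0569  0.0463] [ 0.4 -0.1 -0.4]
```

View pics/s7.png

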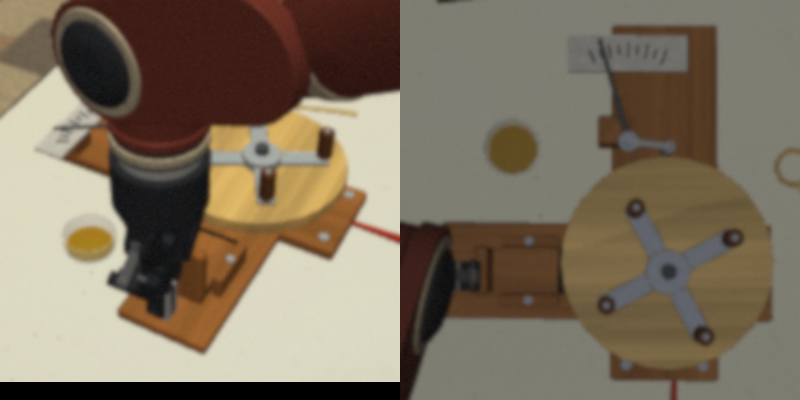

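The fingers stand outside the tab and the needle is still over. Now I push the brake.

Request:
drive_tool --moves '[0,0,0,0.003,-0.012,0,1,0,0,0,0,-0.01,0,1,0,0,0,0,-0.01,0,1,0,0,0,0,-0.008,0,1,0,0,0,0,-0.006,0,1]'

```text
t: 11.0
tool_pos: [0.5238, -0.1039, 0.0502]
tool_rot: [-3.14, 0.047, -0.001]
contact_force: [-0.3, 4.3, 2.8]
opening: 0.0
```

Request:
drive_tool --moves '[0,0,0,0,-0.003,0,1,0,0,0,0,-0.002,0,1,0,0,0,0,-0.002,0,1,0,0,0,0,0,0,1,0,0,0,0,0,0,1]'

```text
t: 11.62
tool_pos: [0.5236, -0.1108, 0.0498]
tool_rot: [3.141, -0.046, 0.0]
contact_force: [0.3, 1.2, 1.5]
opening: 0.0001
```

```bash
python3 snap.py s8
```

```text
11.625 [ 0.5236 -0.1108  0.0498] [0.3 1.2 1.5]
```

View pics/s8.png

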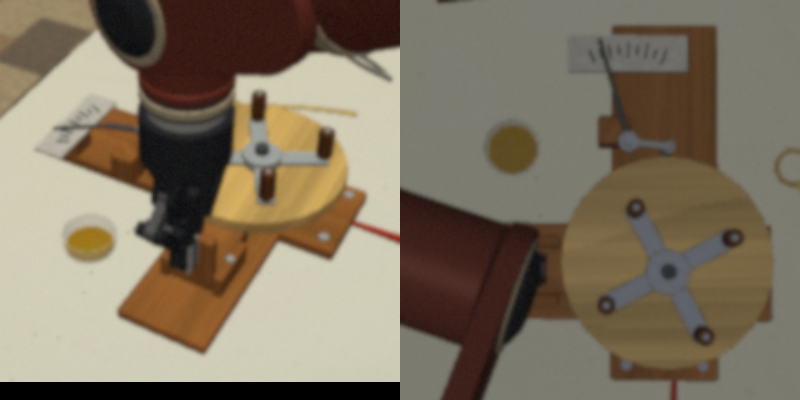

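Brake is moving under about 4 N and hasn't reached the drum yet, so I continue in small steps.

Request:
drive_tool --moves '[0,0,0,0,-0.002,0,1,0,0,0,0,-0.002,0,1,0,0,0,0,-0.002,0,1,0,0,0,0,-0.001,0,1,0,0,0,0,-0.001,0,1]'

```text
t: 12.35
tool_pos: [0.5235, -0.1146, 0.0499]
tool_rot: [-3.132, 0.048, 0.001]
contact_force: [-0.7, 21.5, 6.9]
opening: -0.0001
```

Force jumped to 21 N, so the shoe is bearing on the drum. I back off and check.

Request:
drive_tool --moves '[0,0,0,0,0,0,1,0,0,0,0,0.02,0,1,0,0,0,0,0.03,0,1,0,0,0,0,0.03,0.04,1,0,0,0,0,0.02,0.06,1]'

```text
t: 12.98
tool_pos: [0.5214, -0.0178, 0.1474]
tool_rot: [3.141, -0.046, -0.009]
contact_force: [1.0, -0.9, 0.6]
opening: -0.0
```

Request:
drive_tool --moves '[0,0,0,0,0.04,0.03,1,0,0,0,0,0.05,0,1,0,0,0,0,0.05,0,1,0,0,0,0,0,0,1,0,0,0,0,0,0,1]'

```text
t: 13.6
tool_pos: [0.5234, 0.1206, 0.1788]
tool_rot: [3.14, -0.046, -0.0]
contact_force: [-0.1, 0.0, 0.8]
opening: 0.0001
```

Run:
```python
from h import *
im=ctrl.get_image("top")[:,:,::-1].copy();cv2.imwrite("pics/top9.png",im)
cv2.imwrite("pics/t9z.png",cv2.resize(im[155:355,250:440],None,fx=3,fy=3,interpolation=cv2.INTER_CUBIC))
print(ctrl.get_obs()['contact_force'])
```

```text
[-0.17207878 -0.0160926   0.46894523]
```

View pics/t9z.png

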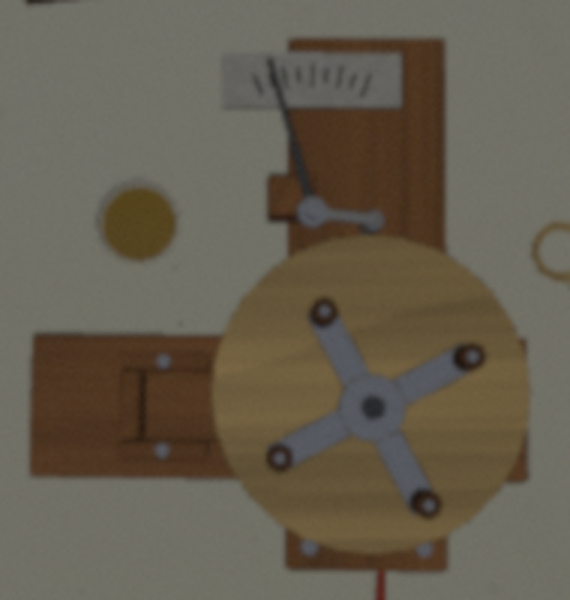

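The tab moved about 41 zoomed px, roughly 23 mm, so its face is about 149 mm from the spindle. Pegs (324,312) and (280,458) and the needle tip (270,62) have not moved.

```bash
python3 -c "
from h import *
t=p2w([[250+(122-1)/3,155+(405-1)/3]],.074)[0];print(t, np.hypot(*(t[:2]-[.5167,-.275])))
print(ctrl.finish_job())"
```

```text
[ 0.52098016 -0.12927021  0.074     ] 0.14579262991254252
the job is handed in; nothing more can be done
None
```

I turned the disc by one peg to its high spot, pushed the brake home and handed the job in at about 13.7 s; the hand-in gives no verdict.

- **High spot:** A cosine fit to five needle readings puts the peak at 157.4° of wheel turn, and the wheel stands at about 158.4°. The needle had stopped rising by then. A separate fit to the disc's outline, taken just before the last 7° nudge, put the high spot 4 to 8° short of the feeler, which agrees.
- **Brake:** Resistance rose from about 4 N to 21 N as the shoe met the drum. The tab's face measures about 146 mm from the spindle, where 148 mm is expected with the brake home.
- **After backing off:** Pegs and needle had not moved. The arm is clear and touches nothing. At no point did I bring the arm near the gauge.

**One check disagreed:** the image reads the needle at about 0.254 rad, just under the 0.26 limit. The fit shows a bias of about -0.02 rad in that reading. I put this down to camera calibration, because the wheel is within about 1° of the fitted peak.

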